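Slide the paint bottle home into the stand

TASK

Push the tall orange paint bottle across the table, low on its body so that it slides standing up, into the one empty bay of the wooden bottle stand (the bay with the green spot), all the way back until it stands against the back board. Only push it gently with the outside of the fingers: do not pinch it, lift it or tip it. Leave the other paints, pots and tools where they are and finish with the hand clear.

Things in the scene. Friction and masses are not known exactly. Their poses are not given: they have to be found in the camera images.
- bottle: the loose orange paint bottle with a paper band and white cap, about 0.3 kg: a straight upright cylinder 52 mm in diameter up to 130 mm, then a narrowing shoulder and a 32 mm cap, 200 mm tall in all. Origin at the centre of its underside, z up. It slides on the bare table when pushed within about 25 mm of its foot and tips when pushed high
- stand: fixed wooden bottle stand, 256 mm wide along y: three floorless bays (centres y = -80, 0, 80 mm), open to -x (roughly to the robot's right) and above, 64 mm wide between 16 mm thick, 60 mm tall round-nosed dividers that reach from x = -32 mm to the 100 mm tall back board (front face at x = 27 mm). Origin on the table, where the centre of a bottle seated in the middle bay comes; x points from the open front to the back board, z up
- seat: flat round green spot, 44 mm across, painted on the table in the empty bay. Origin at its centre, on the table: where the centre of the bottle comes when it stands in the middle of the bay against the back board. Its axes are parallel to the world's, not to the stand's
- blue_bottle: loose blue paint bottle, 52 mm in diameter, 170 mm tall, in a bay of the stand; origin at the centre of its underside
- red_bottle: loose red paint bottle, 52 mm in diameter, 170 mm tall, in a bay of the stand; origin at the centre of its underside
- pot_yellow: loose small yellow paint pot, 50 mm in diameter, 50 mm tall; origin at the centre of its underside
- pot_green: loose small green paint pot, 50 mm in diameter, 50 mm tall; origin at the centre of its underside
- water_jar: loose white ceramic water cup, empty, 76 mm across the rim, 100 mm tall; origin at the centre of its underside
- brush: loose flat brush, 200 mm long, lying on the table along its x axis; origin near its middle
- knife: loose palette knife, 200 mm long, lying on the table along its x axis; origin near its middle

How it is judged (in metres and radians):
At the end, for the whole second after the job is handed in: The orange bottle stands upright (within 3 degrees) and at rest on the table in the empty bay, its centre within 13 mm of the seat point, and no other thing has moved 20 mm (horizontal distance between bottle and seat below 0.013 m and angle between bottle's own z axis and vertical below 0.06 rad and height (world z) of bottle below 0.004 m and linear speed of bottle below 0.02 m/s and distance of each of blue_bottle, red_bottle, pot_yellow, pot_green, water_jar, brush, knife from where it was at the start of the episode below 0.02 m); the robot touches nothing.
It fails at once if the orange bottle is tipped by more than 15 degrees (angle between bottle's own z axis and vertical above 0.26 rad).
It fails at once if the orange bottle is lifted off the table (its underside's centre more than 10 mm up) (height (world z) of bottle above 0.01 m).
It fails at once if the fingers pinch or ram the orange bottle (more than 35 N) (contact force between the fingers and bottle above 35 N).
It fails at once if another paint, pot or tool is moved by 20 mm or tipped (distance of any of blue_bottle, red_bottle, pot_yellow, pot_green, water_jar, brush, knife from where it was at the start of the episode above 0.02 m or angle between any of blue_bottle, red_bottle, pot_yellow, pot_green, water_jar's own z axis and vertical above 0.3 rad).
It also fails if it takes over 64 s, if anything falls off the work surface, if the arm or the gripper's body presses on something with over 40 N, if the wrist force passes 120 N, or if a joint passes its speed limit or range.

ROBOT

A 6-joint arm with a two-finger parallel gripper is mounted at the origin on the work surface. World frame = base frame: x ahead of the robot, y to its left, z up, the work surface at z = 0. Lengths are in mm, angles in rad, forces in N, time in s.
With the tool pointing down it reaches from about 400 to 925 mm from the base axis. Payload 12.5 kg.
Tool frame: the origin (TCP) lies at the very end of the fingers, on their centre line; the grasp point (between the pads) lies env.grip_point_offset behind it (env.grip_point_offset is the distance from the TCP to the grasp point, in mm); y points along the fingers, z is the direction in which the jaws open and shut, and the axes are right-handed (so a half turn about y gives the same grasp; the last joint's range is limited). The gripper opens to 95 mm and grips with 3 to 60 N. Pads are 20 mm wide; open, the fingers measure 119 mm over their backs; the gripper's body (75 mm by 180 mm) begins 59 mm behind the grasp point.
Start: joints at [1.042, 0.491, 1.559, -0, 1.092, -0.106], TCP at [256.433, 569.99, 214.661] pointing down, gripper open.
Joint ranges: [-3.1, 3.1], [-0.84, 2.19], [0.05, 2.79], [-1.13, 4.28], [0.06, 2.93], [-2.69, 2.69]. Speed limits (rad/s): [2.22, 2.22, 2.79, 3.14, 3.14, 3.14].

INTERFACE

Orientations are given as [roll, pitch, yaw] about the fixed x, y, z axes, in that order (R = Rz(yaw) Ry(pitch) Rx(roll)).
In Python, from cell import readout, read_camera, env, nets gives the robot as it stands.
- The arm moves only by the tool apply_moves, never from a script. Its argument "increments" is a list of rows, each a list of 3 entries, a list of its own where there are three numbers: the shift along the tool's x, y, z in cm, then the turn, a rotation vector about the tool's x, y, z in degrees, then the finger opening in cm, from 0 to 9.51. A call has exactly 5 rows; each row shifts and turns the pose as measured when the row begins, along the tool's axes as they then stand; what a row does not reach is not made up. A row lasts 1/8 s, in which the tool goes at most 62.5 mm and 10.7 degrees, less where a joint would pass 70% of its speed; a pose out of reach is approached as far as the arm can. A call with a gripper value outside its range is refused whole. The fingers move at their own pace and stop on an object; the grip force is fixed at half the most. Time passes only in rows, so rows that do not move let the fingers close, or fill a call up. It gives the time, the measured TCP pose, the force and the opening at its end, in the units of the state.
- readout.state(): the state, without advancing time (a new reading comes with each control period).
- read_camera(name): name is "scene" or "side" or "wrist"; returns a dict with "img" (400x640x3 uint8, red, green, blue), "vfov" (degrees; the focal length in pixels is half the picture's height over the tangent of half this angle, whatever the lens; pixels are square), "cx", "cy" (the principal point, pixels), "rvec" (rotation vector, rad) and "tvec" (3), from world to camera coordinates, as OpenCV has them; the wrist camera has in their place "mount" (4x4, takes a point from camera to tool coordinates, whose origin is the TCP and whose axes are the tool frame's). Camera axes: x right, y down, z forward; pixel columns grow to the right and rows downward; lengths in mm; the calibration is good to about 2 mm. The wrist camera is an equidistant fisheye: a pixel r from the principal point sees the ray r / f radians off the axis. A picture is of the moment at which its call begins: read the wrist's pose just before it. There is no depth.
- env.job_done(): hands the job in, once; it reports no verdict.
Trained networks look in a picture, given as the dict that the camera call returned (one of the last four; its "shot" number tells which), for a name from the list of things; names that differ only in an ending like _2 or _b are one class to them, and where a whole thing is asked for, a point or a joint stands for the part that bears it (a point fixed in the world has none). Each returns a list of dicts, best first, with "confidence" (0 to 1); they miss things now and then, are a little off and sometimes report something else, mostly with a low value. They report only what shows in the picture. A call takes as long as a camera call.
- nets.look_for(picture, thing): "point" ([x, y, z] in mm, in the coordinates of the camera as it stood for that picture, good to about 4 mm: the middle of the surface that is visible of it).
- nets.mark_of(picture, thing): "point" ([x, y, z] in mm, in the coordinates of the camera as it stood for that picture, good to about 4 mm: a listed point, or the origin of a listed thing).
The state is a dict: "t": time; "joints": joint angles; "qvel": joint speeds; "tau": joint torques, N m; "eef_pos": TCP position; "tcp_rot": TCP orientation; "ft_force": force on the tool from outside, world axes, zero at the start; "moment": the same for the moment, N m; "opening": opening from 0.0 (shut) to 1.0 (fully open).
Only numpy, scipy, OpenCV 4.12 (cv2) and the standard library are available. Lean on these libraries where they do the work, as an engineer would, in place of code of your own. Each camera call takes 0.05 s, during which the arm holds its last target. There are 200 camera calls.

## Working session

There is one attempt and no reset: what is moved stays moved. The work goes in short steps, Python scripts to look and compute and a tool call to move; the robot and the scene stay as the last step left them, time stands still between calls to the robot, and variables do not carry over. Pictures are saved under pics/ and viewed, about 8 in all and at most 12, crops included, and the job is handed in when it is done.

Besides the shell and the picture viewer there is one more tool, called after "Call:" as name(argument=value, ...), one argument or row to a line, values as JSON. apply_moves: Moves the arm, as the interface text tells. Its arguments: {"type":"object","properties":{"increments":{"type":"array"}},"required":["increments"]}

```bash
mkdir -p pics; ls
cat > h.py <<'E'
import numpy as np, cv2
from scipy.spatial.transform import Rotation as R
from cell import readout, read_camera, env, nets
def tool():
    s=readout.state(); return np.array(s['eef_pos']),R.from_euler('xyz',s['tcp_rot']).as_matrix(),s
def toworld(p,c,pose):
    p=np.array(p)
    if 'mount' in c:
        q=np.array(c['mount'])@np.r_[p,1]; return pose[0]+pose[1]@q[:3]
    Rm=cv2.Rodrigues(np.array(c['rvec'],float))[0]
    return Rm.T@(p-np.array(c['tvec']).ravel())
def find(name,things):
    pose=tool(); c=read_camera(name)
    for t in things:
        for f in ('mark_of','look_for'):
            for d in getattr(nets,f)(c,t)[:2]:
                print(name,t,f,toworld(d['point'],c,pose).round(0),round(d['confidence'],2))
    return c,pose
E
python3 - <<'E'
from h import *
s=readout.state();print(s, env.grip_point_offset); print(tool()[1].round(2))
T='bottle stand seat blue_bottle red_bottle pot_yellow pot_green water_jar brush knife'.split()
ims=[]
for n in ('scene','side'):
    pose=tool();c=read_camera(n);print(c['vfov'],c['cx'],c['cy'],c['rvec'],c['tvec'])
    cv2.imwrite(f'pics/{n}0.png',c['img'][:,:,::-1])
    for t in T:
        for d in nets.mark_of(c,t)[:2]: print(n,t,toworld(d['point'],c,pose).round(0),round(d['confidence'],2))
E
```

```text
pics
{'t': 0.0, 'joints': array([ 1.04237263e+00,  4.91547973e-01,  1.55942239e+00, -4.47292280e-06,
        1.09174260e+00, -1.05625539e-01]), 'qvel': array([ 3.95494601e-04, -7.62206766e-04, -1.86614781e-04, -1.12033189e-04,
        1.55488241e-05,  1.00310237e-03]), 'tau': array([ 4.66196871e-04, -6.12649155e+01, -2.58168858e+01,  6.92818500e-02,
        4.83222515e-02, -1.61494731e-04]), 'eef_pos': array([256.31805383, 569.75703997, 214.07827673]), 'tcp_rot': array([-1.57191082e+00,  1.14169066e-04, -4.22796160e-01]), 'ft_force': array([-0.25450262, -0.35095697,  0.68513521]), 'moment': array([-0.02173671,  0.00999617,  0.02105755]), 'opening': 1.0029612924950455} 18.8
[[ 0.91 -0.    0.41]
 [-0.41 -0.    0.91]
 [-0.   -1.   -0.  ]]
42.21675444509986 317.9892562836522 195.5526375206127 [ 2.17415617  1.4491342  -0.45228003] [-239.1544197  -391.92651058 1558.69999466]
scene bottle [572. -76.  -3.] 0.79
scene stand [573. 173.   2.] 0.93
scene seat [653. 187.  -0.] 0.73
scene seat [493. 158.  -3.] 0.56
scene blue_bottle [492. 157.  -1.] 0.73
scene red_bottle [574. 171.   3.] 0.59
scene pot_yellow [479. 343.  -0.] 0.6
scene pot_green [ 725. -201.    0.] 0.61
scene water_jar [639. 365.  -4.] 0.86
scene brush [ 669. -318.   -2.] 0.74
scene knife [ 394. -208.    3.] 0.68
57.884771577045996 318.9767100118018 200.99237604018018 [ 2.23999855 -0.97280662  0.35409297] [-378.24410188  347.53430059  776.75267125]
side bottle [573. -78.  -5.] 0.74
side stand [575. 173.   1.] 0.93
side seat [652. 189.  -3.] 0.43
side blue_bottle [493. 158.  -1.] 0.82
side blue_bottle [ 397. -206.    1.] 0.68
side red_bottle [573. 169.   1.] 0.91
side pot_yellow [475. 337.   2.] 0.79
side pot_yellow [575. 175.  -2.] 0.17
side pot_green [ 724. -206.    2.] 0.87
side pot_green [475. 344.   4.] 0.18
side water_jar [642. 369.  -2.] 0.91
side knife [ 400. -206.    1.] 0.64
```

View pics/scene0.png

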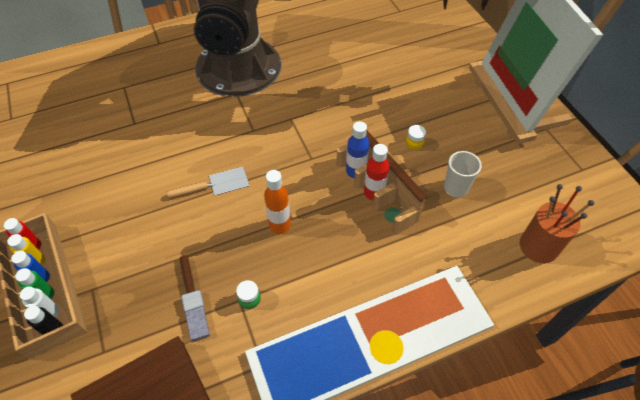

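View pics/side0.png

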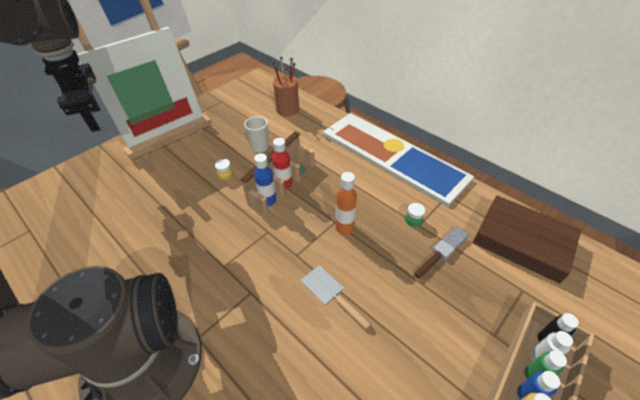

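The scene picture shows the loose bottle at (278,205) and the empty bay's green spot at (393,215), far side of the stand next to red (376,172) and blue (357,150). The side view agrees: spot at (302,168), bottle at (345,205). That matches seat ≈ (652,188), so the net's second seat hit, on blue, is false.

Plan: partly open fingers (26 mm) act as a two-point cradle. The tool is tilted so the gripper body leans away from the bottle. I push to a point in front of the bay, then straight in.

```bash
cat >> h.py <<'E'
def ori(ang,tilt):
    p=np.array([np.cos(np.radians(ang)),np.sin(np.radians(ang)),0]);c,s=np.cos(np.radians(tilt)),np.sin(np.radians(tilt))
    f=c*p+[0,0,s]; d=s*p-np.array([0,0,c]); x=-f
    return np.c_[x,d,np.cross(x,d)]
def plan(targets,op,maxmm=55,maxdeg=9):
    """targets: list of (xyz, R, [maxmm]); prints rows"""
    p,Rm,_=tool(); rows=[]
    for t in targets:
        q,Rt=np.array(t[0],float),t[1]; mm=t[2] if len(t)>2 else maxmm
        rv=R.from_matrix(Rm.T@Rt).as_rotvec(); n=int(max(1,np.ceil(np.linalg.norm(q-p)/mm),np.ceil(np.degrees(np.linalg.norm(rv))/maxdeg)))
        for i in range(n):
            Ri=Rm@R.from_rotvec(rv*i/n).as_matrix()
            rows.append([(Ri.T@(q-p)/n/10).round(2).tolist(),np.degrees(rv/n).round(1).tolist(),op])
        p,Rm=q,Rt
    for i in range(0,len(rows),5): print(str(rows[i:i+5]).replace(' ',''))
    print(len(rows),'rows')
B=np.array([572.5,-77]);S=np.array([652.5,188])
def tcp(c,ang,off,z=12):
    a=np.radians(ang); return [c[0]-off*np.cos(a),c[1]-off*np.sin(a),z]
E
python3 - <<'E'
from h import *
d=ori(60,0)
plan([([300,480,300],tool()[1]),([450,150,300],ori(80,0)),([*tcp(B,60,110)[:2],280],ori(60,0))],9.5)
E
```

```text
[[[2.55,-2.84,-2.14],[0.0,0.0,0.0],9.5],[[2.55,-2.84,-2.14],[0.0,0.0,0.0],9.5],[[2.55,-2.84,-2.14],[0.0,0.0,0.0],9.5],[[3.02,-0.0,-2.66],[-0.0,8.4,-0.0],9.5],[[3.38,-0.0,-2.19],[-0.0,8.4,-0.0],9.5]]
[[[3.67,-0.0,-1.67],[-0.0,8.4,-0.0],9.5],[[3.87,-0.0,-1.12],[-0.0,8.4,-0.0],9.5],[[3.99,-0.0,-0.54],[-0.0,8.4,-0.0],9.5],[[4.03,-0.0,0.05],[-0.0,8.4,-0.0],9.5],[[3.98,-0.0,0.64],[-0.0,8.4,-0.0],9.5]]
[[[3.84,0.0,1.22],[-0.0,8.4,-0.0],9.5],[[3.62,0.0,1.77],[-0.0,8.4,-0.0],9.5],[[5.09,0.33,2.04],[0.0,3.3,0.0],9.5],[[4.97,0.33,2.33],[0.0,3.3,0.0],9.5],[[4.82,0.33,2.62],[0.0,3.3,0.0],9.5]]
[[[4.66,0.33,2.89],[0.0,3.3,0.0],9.5],[[4.49,0.33,3.16],[0.0,3.3,0.0],9.5],[[4.29,0.33,3.42],[0.0,3.3,0.0],9.5]]
18 rows
```

Call:
apply_moves(
  increments=[
    [[2.55, -2.84, -2.14], [0, 0, 0], 2.6],
    [[2.55, -2.84, -2.14], [0, 0, 0], 2.6],
    [[2.55, -2.84, -2.14], [0, 0, 0], 2.6],
    [[3.02, 0, -2.66], [0, 8.4, 0], 2.6],
    [[3.38, 0, -2.19], [0, 8.4, 0], 2.6],
  ],
)

```text
t: 1.72
eef_pos: [334.1, 403.9, 302.0]
tcp_rot: [-1.571, -0.001, -0.72]
ft_force: [0.0, 0.3, -0.8]
opening: 0.533
```

Call:
apply_moves(
  increments=[
    [[3.67, 0, -1.67], [0, 8.4, 0], 2.6],
    [[3.87, 0, -1.12], [0, 8.4, 0], 2.6],
    [[3.99, 0, -0.54], [0, 8.4, 0], 2.6],
    [[4.03, 0, 0.05], [0, 8.4, 0], 2.6],
    [[3.98, 0, 0.64], [0, 8.4, 0], 2.6],
  ],
)

```text
t: 2.35
eef_pos: [417.1, 213.2, 303.2]
tcp_rot: [-1.568, 0.0, -1.477]
ft_force: [1.7, 1.4, 0.1]
opening: 0.271
```

Call:
apply_moves(
  increments=[
    [[3.84, 0, 1.22], [0, 8.4, 0], 2.6],
    [[3.62, 0, 1.77], [0, 8.4, 0], 2.6],
    [[5.09, 0.33, 2.04], [0, 3.3, 0], 2.6],
    [[4.97, 0.33, 2.33], [0, 3.3, 0], 2.6],
    [[4.82, 0.33, 2.62], [0, 3.3, 0], 2.6],
  ],
)

```text
t: 2.98
eef_pos: [477.8, -30.3, 294.1]
tcp_rot: [-1.566, 0.003, -1.959]
ft_force: [1.3, 0.8, 0.0]
opening: 0.274
```

Run:
```python
from h import *
print(tool()[2])
c,pose=find('wrist','bottle stand seat blue_bottle red_bottle'.split())
cv2.imwrite('pics/w1.png',c['img'][:,:,::-1]); print(np.array(c['mount']).round(2))
plan([([*tcp(B,60,130)[:2],250],ori(60,0)),([*tcp(B,60,110)[:2],160],ori(60,35)),(tcp(B,60,80),ori(60,35))],2.6)
```

```text
{'t': 2.975, 'joints': array([-0.2026747 ,  0.19646344,  1.79249816,  0.0024354 ,  1.14700212,
        0.18431554]), 'qvel': array([-0.92030507,  0.14942926, -0.12199071,  0.00423261, -0.03313178,
       -0.44586134]), 'tau': array([ 6.83304504e+00, -4.44218338e+01, -2.52435350e+01,  7.23954014e-03,
        2.00763890e-01,  7.16950446e-01]), 'eef_pos': array([477.8405758 , -30.30121595, 294.06369475]), 'tcp_rot': array([-1.5656717 ,  0.00321929, -1.95877356]), 'ft_force': array([1.27582311, 0.8353305 , 0.00338045]), 'moment': array([-0.08389621,  0.02225648, -0.01693866]), 'opening': 0.27449287666104233}
wrist bottle mark_of [575. -76.  -4.] 0.88
wrist bottle mark_of [576. 172.  -1.] 0.22
wrist bottle look_for [565. -65. 143.] 0.57
wrist stand look_for [565. -65. 144.] 0.72
wrist stand look_for [528. 170.  57.] 0.7
wrist seat mark_of [653. 187.   1.] 0.61
wrist seat look_for [652. 182.  -3.] 0.77
wrist blue_bottle mark_of [494. 160.  -1.] 0.78
wrist blue_bottle look_for [498. 144. 119.] 0.75
wrist red_bottle mark_of [573. 171.  -1.] 0.69
wrist red_bottle look_for [564. 155. 105.] 0.68
wrist red_bottle look_for [497. 145. 123.] 0.29
[[  -0.      0.97    0.24  -67.09]
 [  -0.     -0.24    0.97 -169.89]
 [   1.      0.      0.      1.46]
 [   0.      0.      0.      1.  ]]
[[[3.48,1.1,2.2],[-0.1,2.0,-0.0],2.6],[[3.4,1.1,2.33],[-0.1,2.0,-0.0],2.6],[[3.31,1.1,2.44],[-0.1,2.0,-0.0],2.6],[[3.22,1.1,2.56],[-0.1,2.0,-0.0],2.6],[[-0.5,2.25,0.0],[-0.0,0.0,8.8],2.6]]
[[[-0.15,2.3,0.0],[-0.0,0.0,8.8],2.6],[[0.2,2.3,0.0],[-0.0,0.0,8.8],2.6],[[0.55,2.24,0.0],[-0.0,0.0,8.8],2.6],[[2.01,4.61,-0.0],[0.0,0.0,0.0],2.6],[[2.01,4.61,-0.0],[0.0,0.0,0.0],2.6]]
[[[2.01,4.61,-0.0],[0.0,0.0,0.0],2.6]]
11 rows
```

View pics/w1.png

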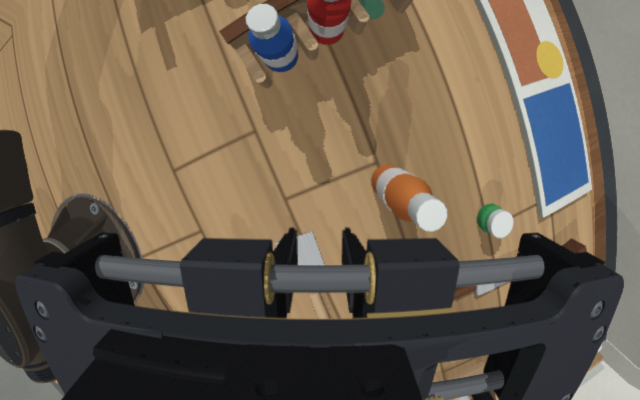

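The wrist view shows the jaws spreading across the picture (tool z) with the bottle at (410,195) on the push side, and the nets agree with the fixed cameras within 3 mm.

Call:
apply_moves(
  increments=[
    [[3.5, 1.1, 2.2], [0, 2, 0], 2.6],
    [[3.4, 1.1, 2.3], [0, 2, 0], 2.6],
    [[3.3, 1.1, 2.4], [0, 2, 0], 2.6],
    [[3.2, 1.1, 2.6], [0, 2, 0], 2.6],
    [[-0.5, 2.2, 0], [0, 0, 8.8], 2.6],
  ],
)

```text
t: 4.15
eef_pos: [513.3, -185.9, 228.5]
tcp_rot: [-1.561, 0.161, -2.088]
ft_force: [0.1, 1.1, -0.5]
opening: 0.274
```

Call:
apply_moves(
  increments=[
    [[-0.2, 2.3, 0], [0, 0, 8.8], 2.6],
    [[0.2, 2.3, 0], [0, 0, 8.8], 2.6],
    [[0.5, 2.2, 0], [0, 0, 8.8], 2.6],
    [[2, 4.6, 0], [0, 0, 0], 2.6],
    [[0, 0, 0], [0, 0, 0], 2.6],
  ],
)

```text
t: 4.78
eef_pos: [529.8, -162.1, 109.9]
tcp_rot: [-1.554, 0.638, -2.082]
ft_force: [-0.0, 0.0, 0.5]
opening: 0.272
```

Run:
```python
from h import *
s=tool()[2];print(s['eef_pos'],s['joints'].round(2),s['opening'])
c,pose=find('wrist','bottle seat'.split())
cv2.imwrite('pics/w2.png',c['img'][:,:,::-1])
plan([(tcp(B,60,80),ori(60,35))],2.6)
```

```text
[ 529.8037208  -162.05749137  109.91498472] [-0.72  0.59  1.92  0.81  0.95 -0.79] 0.27153594958334454
wrist bottle mark_of [572. -78.  -2.] 0.84
wrist bottle look_for [563. -90. 141.] 0.77
wrist seat mark_of [653. 188.  -4.] 0.79
wrist seat look_for [648. 185.  -3.] 0.8
[[[2.4,4.56,-0.49],[-0.5,0.4,-0.7],2.6],[[2.34,4.59,-0.43],[-0.5,0.4,-0.7],2.6]]
2 rows
```

Call:
apply_moves(
  increments=[
    [[2.4, 4.5, -0.5], [-0.5, 0.4, -0.7], 2.6],
    [[1.2, 2.3, -0.2], [-0.5, 0.4, -0.7], 2.6],
    [[0.6, 1.2, -0.1], [0, 0, 0], 2.6],
    [[0.2, 0.5, 0], [0, 0, 0], 2.6],
    [[0, 0, 0], [0, 0, 0], 2.6],
  ],
)

```text
t: 5.65
eef_pos: [536.1, -149.7, 23.6]
tcp_rot: [-1.555, 0.61, -2.083]
ft_force: [0.7, -0.6, 0.1]
opening: 0.273
```

Run:
```python
from h import *
s=tool()[2];print(s['eef_pos'],s['tcp_rot'],s['joints'].round(2),s['opening'])
c=read_camera('side')
cv2.imwrite('pics/s2.png',cv2.resize(c['img'][100:300,200:520,::-1],None,fx=2,fy=2))
plan([(tcp(B,60,42,12),ori(60,35),20),(tcp(B,60,24,12),ori(60,35),4)],2.6)
```

```text
[ 536.08636892 -149.67697265   23.63203934] [-1.55539342  0.60974708 -2.08301347] [-0.68  0.73  1.96  0.92  0.79 -0.94] 0.2734192057489044
[[[-0.85,1.07,-0.16],[-0.2,0.2,0.0],2.6],[[-0.85,1.07,-0.16],[-0.2,0.2,0.0],2.6],[[-0.85,1.07,-0.16],[-0.2,0.2,0.0],2.6],[[-0.29,0.21,-0.0],[0.0,0.0,0.0],2.6],[[-0.29,0.21,-0.0],[0.0,0.0,0.0],2.6]]
[[[-0.29,0.21,-0.0],[0.0,0.0,0.0],2.6],[[-0.29,0.21,-0.0],[0.0,0.0,0.0],2.6],[[-0.29,0.21,-0.0],[0.0,0.0,0.0],2.6]]
8 rows
```

View pics/s2.png

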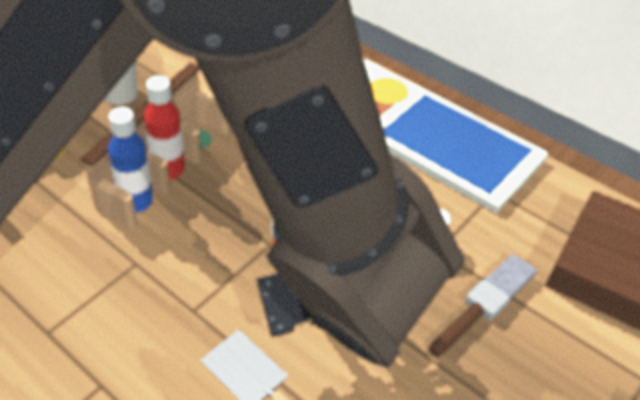

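The side view has the arm in front of the bottle, so it says nothing about the clearance. Stand, blue and red are undisturbed at (130,160) and (165,130). Now making gentle contact.

Call:
apply_moves(
  increments=[
    [[-0.85, 1.1, -0.1], [-0.2, 0.2, 0], 2.6],
    [[-0.85, 1.1, -0.1], [-0.2, 0.2, 0], 2.6],
    [[-0.85, 1.1, -0.1], [-0.2, 0.2, 0], 2.6],
    [[-0.3, 0.2, 0], [0, 0, 0], 2.6],
    [[0, 0, 0], [0, 0, 0], 2.6],
  ],
)

```text
t: 6.32
eef_pos: [557.2, -107.5, 11.8]
tcp_rot: [-1.572, 0.61, -2.094]
ft_force: [-0.7, -0.1, 0.6]
opening: 0.274
```

Run:
```python
from h import *
s=tool()[2];print(s['eef_pos'],s['tcp_rot'],s['joints'].round(2),s['ft_force'])
c,_=find('wrist',['bottle'])
cv2.imwrite('pics/w3.png',c['img'][:,:,::-1])
plan([(tcp(B,60,26,12),ori(60,35),4)],2.6)
```

```text
[ 557.17687657 -107.5470954    11.8358394 ] [-1.57174204  0.60983359 -2.094292  ] [-0.59  0.75  1.96  0.98  0.76 -0.91] [-0.68172152 -0.05343806  0.61113146]
wrist bottle mark_of [575. -77.  -4.] 0.7
wrist bottle look_for [560. -98. 128.] 0.74
[[[-0.24,0.17,-0.07],[0.0,-0.0,0.0],2.6],[[-0.24,0.17,-0.07],[0.0,-0.0,0.0],2.6],[[-0.24,0.17,-0.07],[0.0,-0.0,0.0],2.6]]
3 rows
```

View pics/w3.png

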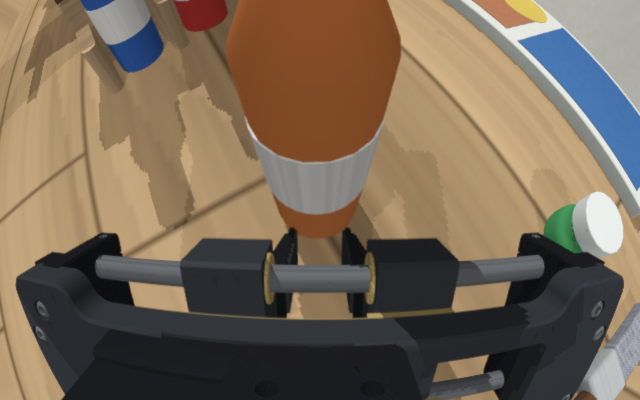

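The bottle sits centred on the two fingertips: its foot is at (315,225), between the fingers at (285,265) and (352,265). The gripper body is clear of it. Starting the push.

```bash
cat >> h.py <<'E'
A=100.8
def pre(s): a=np.radians(A); return S-s*np.array([np.cos(a),np.sin(a)])
E
python3 - <<'E'
from h import *
P=pre(105);print(P)
plan([(tcp(B,59,28,12),ori(59,35),3.5),(tcp(P,59,30.7,12),ori(59,35),10)],2.6)
E
```

```text
[672.17503803  84.85983867]
[[[-0.19,0.13,-0.09],[0.2,0.3,0.0],2.6],[[-0.19,0.13,-0.09],[0.2,0.3,0.0],2.6],[[-0.19,0.13,-0.09],[0.2,0.3,0.0],2.6],[[-0.81,0.57,0.01],[0.0,0.0,0.0],2.6],[[-0.81,0.57,0.01],[0.0,0.0,0.0],2.6]]
[[[-0.81,0.57,0.01],[0.0,0.0,0.0],2.6],[[-0.81,0.57,0.01],[0.0,0.0,0.0],2.6],[[-0.81,0.57,0.01],[0.0,0.0,0.0],2.6],[[-0.81,0.57,0.01],[0.0,0.0,0.0],2.6],[[-0.81,0.57,0.01],[0.0,0.0,0.0],2.6]]
[[[-0.81,0.57,0.01],[0.0,0.0,0.0],2.6],[[-0.81,0.57,0.01],[0.0,0.0,0.0],2.6],[[-0.81,0.57,0.01],[0.0,0.0,0.0],2.6],[[-0.81,0.57,0.01],[0.0,0.0,0.0],2.6],[[-0.81,0.57,0.01],[0.0,0.0,0.0],2.6]]
[[[-0.81,0.57,0.01],[0.0,0.0,0.0],2.6],[[-0.81,0.57,0.01],[0.0,0.0,0.0],2.6],[[-0.81,0.57,0.01],[0.0,0.0,0.0],2.6],[[-0.81,0.57,0.01],[0.0,0.0,0.0],2.6],[[-0.81,0.57,0.01],[0.0,0.0,0.0],2.6]]
[[[-0.81,0.57,0.01],[0.0,0.0,0.0],2.6],[[-0.81,0.57,0.01],[0.0,0.0,0.0],2.6]]
22 rows
```

Call:
apply_moves(
  increments=[
    [[-0.2, 0.14, -0.1], [0.2, 0.3, 0], 2.6],
    [[-0.2, 0.14, -0.1], [0.2, 0.3, 0], 2.6],
    [[-0.3, 0.21, -0.1], [0.2, 0.3, 0], 2.6],
    [[-0.4, 0.28, 0], [0, 0, 0], 2.6],
    [[-0.5, 0.35, 0], [0, 0, 0], 2.6],
  ],
)

```text
t: 7.1
eef_pos: [564.7, -90.2, 12.0]
tcp_rot: [-1.571, 0.609, -2.118]
ft_force: [-0.3, -2.3, 0.0]
opening: 0.274
```

Run:
```python
from h import *
s=tool()[2];print(s['eef_pos'],s['tcp_rot'],s['joints'].round(2),s['ft_force'])
c,_=find('wrist',['bottle']);find('scene',['bottle'])
plan([(tcp(pre(105),59,30.7,12),ori(59,35),10)],2.6)
```

```text
[564.66937858 -90.20774641  11.97928728] [-1.57138299  0.60912781 -2.11753506] [-0.56  0.75  1.97  1.03  0.73 -0.9 ] [-0.31708889 -2.34927074  0.0323568 ]
wrist bottle mark_of [582. -64.  -2.] 0.61
wrist bottle look_for [568. -80. 132.] 0.95
scene bottle mark_of [582. -65.  -2.] 0.82
scene bottle look_for [598. -74. 122.] 0.62
scene bottle look_for [586. 158. 114.] 0.27
[[[-0.8,0.56,0.01],[-0.0,-0.0,0.0],2.6],[[-0.8,0.56,0.01],[-0.0,-0.0,0.0],2.6],[[-0.8,0.56,0.01],[-0.0,-0.0,0.0],2.6],[[-0.8,0.56,0.01],[-0.0,-0.0,0.0],2.6],[[-0.8,0.56,0.01],[-0.0,-0.0,0.0],2.6]]
[[[-0.8,0.56,0.01],[-0.0,-0.0,0.0],2.6],[[-0.8,0.56,0.01],[-0.0,-0.0,0.0],2.6],[[-0.8,0.56,0.01],[-0.0,-0.0,0.0],2.6],[[-0.8,0.56,0.01],[-0.0,-0.0,0.0],2.6],[[-0.8,0.56,0.01],[-0.0,-0.0,0.0],2.6]]
[[[-0.8,0.56,0.01],[-0.0,-0.0,0.0],2.6],[[-0.8,0.56,0.01],[-0.0,-0.0,0.0],2.6],[[-0.8,0.56,0.01],[-0.0,-0.0,0.0],2.6],[[-0.8,0.56,0.01],[-0.0,-0.0,0.0],2.6],[[-0.8,0.56,0.01],[-0.0,-0.0,0.0],2.6]]
[[[-0.8,0.56,0.01],[-0.0,-0.0,0.0],2.6],[[-0.8,0.56,0.01],[-0.0,-0.0,0.0],2.6],[[-0.8,0.56,0.01],[-0.0,-0.0,0.0],2.6]]
18 rows
```

Contact offset measures 31 mm, as predicted. Joint 4 is close to its limit, so I ease the tilt to 27° during the push; the body still clears.

Run:
```python
from h import *
C=np.array([582,-64.5]);P=pre(105);u=(P-C)/np.linalg.norm(P-C);h=np.degrees(np.arctan2(u[1],u[0]));print(h)
plan([(tcp(C+40*u,h,31.5,12),ori(h,27),9),(tcp(P,h,31.5,12),ori(h,27),10)],2.6)
```

```text
58.87879129210286
[[[-0.65,0.46,0.03],[-0.0,-0.0,-1.6],2.6],[[-0.66,0.44,0.03],[-0.0,-0.0,-1.6],2.6],[[-0.68,0.42,0.03],[-0.0,-0.0,-1.6],2.6],[[-0.69,0.4,0.03],[-0.0,-0.0,-1.6],2.6],[[-0.7,0.38,0.03],[-0.0,-0.0,-1.6],2.6]]
[[[-0.86,0.44,0.0],[0.0,0.0,0.0],2.6],[[-0.86,0.44,0.0],[0.0,0.0,0.0],2.6],[[-0.86,0.44,0.0],[0.0,0.0,0.0],2.6],[[-0.86,0.44,0.0],[0.0,0.0,0.0],2.6],[[-0.86,0.44,0.0],[0.0,0.0,0.0],2.6]]
[[[-0.86,0.44,0.0],[0.0,0.0,0.0],2.6],[[-0.86,0.44,0.0],[0.0,0.0,0.0],2.6],[[-0.86,0.44,0.0],[0.0,0.0,0.0],2.6],[[-0.86,0.44,0.0],[0.0,0.0,0.0],2.6],[[-0.86,0.44,0.0],[0.0,0.0,0.0],2.6]]
[[[-0.86,0.44,0.0],[0.0,0.0,0.0],2.6],[[-0.86,0.44,0.0],[0.0,0.0,0.0],2.6],[[-0.86,0.44,0.0],[0.0,0.0,0.0],2.6],[[-0.86,0.44,0.0],[0.0,0.0,0.0],2.6]]
19 rows
```

Call:
apply_moves(
  increments=[
    [[-0.65, 0.46, 0], [0, 0, -1.6], 2.6],
    [[-0.66, 0.44, 0], [0, 0, -1.6], 2.6],
    [[-0.68, 0.42, 0], [0, 0, -1.6], 2.6],
    [[-0.69, 0.4, 0], [0, 0, -1.6], 2.6],
    [[-0.7, 0.38, 0], [0, 0, -1.6], 2.6],
  ],
)

```text
t: 8.02
eef_pos: [585.6, -58.4, 12.2]
tcp_rot: [-1.569, 0.465, -2.12]
ft_force: [-2.3, -2.8, 2.9]
opening: 0.273
```

```bash
cat > st.py <<'E'
from h import *
import sys
s=tool()[2];print(s['eef_pos'].round(1),s['tcp_rot'].round(3),s['joints'].round(2),s['ft_force'].round(1))
for n in sys.argv[1:]: c,_=find(n,['bottle','seat'])
E
python3 st.py wrist scene
```

```text
[585.6 -58.4  12.2] [-1.569  0.465 -2.12 ] [-0.42  0.72  1.93  0.88  0.62 -0.63] [-2.3 -2.8  2.9]
wrist bottle mark_of [602. -32.   0.] 0.61
wrist bottle look_for [594. -45. 142.] 0.89
scene bottle mark_of [602. -33.  -3.] 0.91
scene bottle mark_of [ 674. -322.    0.] 0.23
scene bottle look_for [617. -39. 125.] 0.64
scene seat mark_of [656. 185.  -5.] 0.46
scene seat look_for [650. 180.  -2.] 0.69
scene seat look_for [ 399. -219.   14.] 0.59
```

Call:
apply_moves(
  increments=[
    [[-0.86, 0.44, 0], [0, 0, 0], 2.6],
    [[-0.86, 0.44, 0], [0, 0, 0], 2.6],
    [[-0.86, 0.44, 0], [0, 0, 0], 2.6],
    [[-0.86, 0.44, 0], [0, 0, 0], 2.6],
    [[-0.86, 0.44, 0], [0, 0, 0], 2.6],
  ],
)

```text
t: 9.15
eef_pos: [612.2, -15.1, 11.6]
tcp_rot: [-1.57, 0.466, -2.121]
ft_force: [-1.4, -2.8, 1.8]
opening: 0.275
```

```bash
python3 st.py wrist scene;  python3 - <<'E'
from h import *
p=tool()[0]; P=pre(105);u=P-p[:2];print(p,np.degrees(np.arctan2(u[1],u[0])),np.linalg.norm(u))
plan([(tcp(P,59,31.5,12),ori(59,27),10)],2.6)
E
```

```text
[612.2 -15.1  11.6] [-1.57   0.466 -2.121] [-0.33  0.73  1.89  0.89  0.6  -0.55] [-1.4 -2.8  1.8]
wrist bottle mark_of [630.  16.  -5.] 0.57
wrist bottle look_for [619.   0. 142.] 0.74
wrist seat mark_of [651. 188.  -3.] 0.84
wrist seat look_for [641. 194.  -1.] 0.57
scene bottle mark_of [627.   7.  -3.] 0.76
scene bottle look_for [644.   4. 125.] 0.73
scene seat mark_of [652. 184.  -1.] 0.66
scene seat look_for [652. 180.  -0.] 0.53
[611.74890638 -16.04929194  11.48565259] 59.0860963542109 117.61789841754923
[[[-0.86,0.42,-0.01],[-0.0,-0.1,0.0],2.6],[[-0.86,0.43,-0.01],[-0.0,-0.1,0.0],2.6],[[-0.86,0.43,-0.01],[-0.0,-0.1,0.0],2.6],[[-0.86,0.43,-0.01],[-0.0,-0.1,0.0],2.6],[[-0.86,0.43,-0.01],[-0.0,-0.1,0.0],2.6]]
[[[-0.86,0.43,-0.01],[-0.0,-0.1,0.0],2.6],[[-0.86,0.43,-0.01],[-0.0,-0.1,0.0],2.6],[[-0.86,0.43,-0.0],[-0.0,-0.1,0.0],2.6],[[-0.86,0.43,-0.0],[-0.0,-0.1,0.0],2.6]]
9 rows
```

Call:
apply_moves(
  increments=[
    [[-0.86, 0.42, 0], [0, -0.1, 0], 2.6],
    [[-0.86, 0.42, 0], [0, -0.1, 0], 2.6],
    [[-0.86, 0.42, 0], [0, -0.1, 0], 2.6],
    [[-0.86, 0.42, 0], [0, -0.1, 0], 2.6],
    [[-0.86, 0.42, 0], [0, 0, 0], 2.6],
  ],
)

```text
t: 10.28
eef_pos: [638.2, 27.2, 11.8]
tcp_rot: [-1.567, 0.465, -2.115]
ft_force: [-0.4, -1.4, -1.0]
opening: 0.273
```

```bash
python3 st.py wrist scene;  python3 - <<'E'
from h import *
p=tool()[0]; P=pre(105);u=P-p[:2];print(p,np.degrees(np.arctan2(u[1],u[0])),np.linalg.norm(u))
plan([(tcp(P,59,31.5,12),ori(59,27),10)],2.6)
E
```

```text
[638.2  27.2  11.8] [-1.567  0.465 -2.115] [-0.25  0.75  1.85  0.88  0.59 -0.46] [-0.4 -1.4 -1. ]
wrist bottle mark_of [654.  56.  -3.] 0.58
wrist bottle mark_of [495. 158.  -3.] 0.37
wrist bottle look_for [642.  37. 144.] 0.74
wrist seat mark_of [652. 187.  -2.] 0.79
wrist seat look_for [636. 192.  -1.] 0.82
scene bottle mark_of [654.  54.  -1.] 0.68
scene bottle look_for [668.  43. 121.] 0.78
scene bottle look_for [ 397. -172.    5.] 0.42
scene seat mark_of [652. 188.   0.] 0.65
scene seat look_for [650. 180.  -1.] 0.7
[637.7988959   26.10221529  11.90311814] 59.67023550976702 68.07479308449308
[[[-0.82,0.41,-0.02],[-0.1,-0.0,0.1],2.6],[[-0.82,0.41,-0.02],[-0.1,-0.0,0.1],2.6],[[-0.82,0.41,-0.02],[-0.1,-0.0,0.1],2.6],[[-0.82,0.41,-0.02],[-0.1,-0.0,0.1],2.6]]
4 rows
```

Call:
apply_moves(
  increments=[
    [[-0.82, 0.41, 0], [0, 0, 0], 2.6],
    [[-0.82, 0.41, 0], [0, 0, 0], 2.6],
    [[-0.82, 0.41, 0], [0, 0, 0], 2.6],
    [[-0.8, 0.4, 0], [0, 0, 0], 2.6],
    [[1.2, -0.6, 0], [0, 0, 0], 2.6],
  ],
)

```text
t: 11.4
eef_pos: [651.0, 48.3, 11.8]
tcp_rot: [-1.567, 0.465, -2.114]
ft_force: [0.5, -0.4, 0.1]
opening: 0.277
```

Run:
```python
from h import *
s=tool()[2];print(s['eef_pos'].round(1),s['joints'].round(2))
T='bottle seat stand red_bottle blue_bottle'.split()
for n in ('wrist','scene','side'):
    pose=tool();c=read_camera(n)
    if n=='wrist': cv2.imwrite('pics/w4.png',c['img'][:,:,::-1])
    for t in T:
        for d in nets.mark_of(c,t)[:1]: print(n,t,toworld(d['point'],c,pose).round(0),round(d['confidence'],2))
P=pre(105)
plan([(tcp(P,a,46,12),ori(a,27)) for a in (59,70,80,90,100.8)],2.6)
```

```text
[651.   48.3  11.8] [-0.21  0.75  1.82  0.88  0.58 -0.41]
wrist bottle [673.  85.  -3.] 0.72
wrist seat [654. 185.  -2.] 0.56
wrist red_bottle [574. 174.   1.] 0.63
wrist blue_bottle [498. 156.  -4.] 0.7
scene bottle [673.  86.  -1.] 0.9
scene seat [654. 188.  -3.] 0.74
scene stand [574. 172.  -0.] 0.88
scene red_bottle [574. 171.   3.] 0.56
scene blue_bottle [493. 158.   0.] 0.6
side seat [653. 187.  -4.] 0.49
side stand [578. 174.  -0.] 0.67
side red_bottle [573. 172.   1.] 0.63
side blue_bottle [495. 157.  -1.] 0.68
[[[0.24,-0.14,-0.11],[-0.3,-0.2,0.4],2.6],[[-0.04,0.02,0.44],[-2.5,-4.9,-0.0],2.6],[[0.0,-0.0,0.44],[-2.5,-4.9,-0.0],2.6],[[-0.03,0.02,0.4],[-2.3,-4.5,0.0],2.6],[[-0.0,0.0,0.4],[-2.3,-4.5,0.0],2.6]]
[[[-0.03,0.02,0.4],[-2.3,-4.5,0.0],2.6],[[-0.0,0.0,0.4],[-2.3,-4.5,0.0],2.6],[[-0.04,0.02,0.43],[-2.5,-4.8,0.0],2.6],[[-0.0,0.0,0.43],[-2.5,-4.8,0.0],2.6]]
9 rows
```

View pics/w4.png

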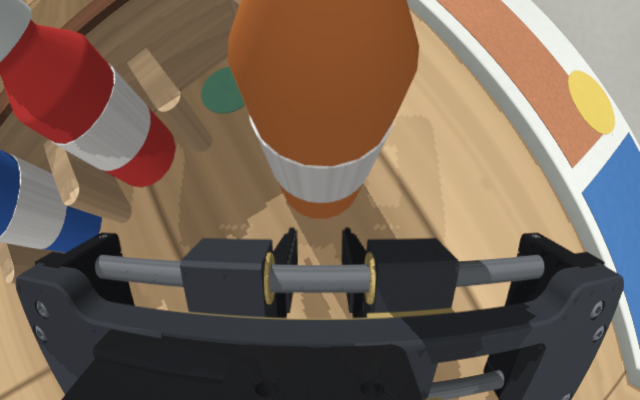

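The bottle stands at (673,85), free of the fingers and clear of the stand. The seat is at (222,90) in the picture and the divider nose at (155,75). Now turning the tool around the bottle to the bay axis.

Call:
apply_moves(
  increments=[
    [[0.25, -0.15, -0.1], [0, 0, 0.4], 2.6],
    [[0, 0, 0.44], [-2.5, -4.9, 0], 2.6],
    [[0, 0, 0.44], [-2.5, -4.9, 0], 2.6],
    [[0, 0, 0.4], [-2.3, -4.5, 0], 2.6],
    [[0, 0, 0.4], [-2.3, -4.5, 0], 2.6],
  ],
)

```text
t: 12.92
eef_pos: [662.6, 38.1, 12.1]
tcp_rot: [-1.568, 0.473, -1.737]
ft_force: [0.4, 0.1, 0.1]
opening: 0.272
```

Call:
apply_moves(
  increments=[
    [[0, 0, 0.4], [-2.3, -4.5, 0], 2.6],
    [[0, 0, 0.4], [-2.3, -4.5, 0], 2.6],
    [[0, 0, 0.43], [-2.5, -4.8, 0], 2.6],
    [[0, 0, 0.43], [-2.5, -4.8, 0], 2.6],
    [[0, 0, 0], [0, 0, 0], 2.6],
  ],
)

```text
t: 13.55
eef_pos: [679.0, 36.7, 11.6]
tcp_rot: [-1.569, 0.475, -1.361]
ft_force: [0.0, 0.6, -0.7]
opening: 0.273
```

Run:
```python
from h import *
s=tool()[2];print(s['eef_pos'].round(1),s['tcp_rot'].round(3),s['joints'].round(2))
for n in ('wrist','scene','side','wrist','scene','side'):
    pose=tool();c=read_camera(n)
    for t in 'bottle seat'.split():
        for d in nets.mark_of(c,t)[:1]: print(n,t,toworld(d['point'],c,pose).round(1),round(d['confidence'],2))
C=np.array([673,85.5])
print(tcp(C,A,40),tcp(C,A,28))
plan([(tcp(C,A,40,12),ori(A,27)),(tcp(C,A,28,12),ori(A,27),4)],2.6)
```

```text
[679.   36.7  11.6] [-1.569  0.475 -1.361] [-0.21  0.87  1.49  0.5   1.05 -0.74]
wrist bottle [675.4  87.8  -3. ] 0.83
scene seat [654.9 187.2  -2.9] 0.56
side bottle [676.2  85.4  -1.5] 0.8
side seat [652.7 187.7  -3.5] 0.37
wrist bottle [677.6  86.2   0.9] 0.89
scene bottle [ 6.735e+02  8.230e+01 -3.000e-01] 0.97
scene seat [656.9 186.9  -3.8] 0.65
side bottle [675.1  86.   -1.6] 0.91
side seat [648.8 186.1  -3.2] 0.49
[np.float64(680.495252583429), np.float64(46.208509970852454), 12] [np.float64(678.2466768084003), np.float64(57.99595697959671), 12]
[[[-0.81,0.4,0.37],[0.5,1.1,-0.2],2.6],[[-0.36,0.18,-0.0],[0.0,0.0,0.0],2.6],[[-0.36,0.18,-0.0],[0.0,0.0,0.0],2.6],[[-0.36,0.18,-0.0],[0.0,0.0,0.0],2.6]]
4 rows
```

Run:
```python
from h import *
S[:]=[652.6,187.4]
C=np.array([675,86])
plan([(tcp(C,A,38,12),ori(A,27)),(tcp(C,A,30,12),ori(A,27),4),(tcp(pre(60),A,31.5,12),ori(A,27),8),],2.6)
```

```text
[[[-0.99,0.5,0.58],[0.5,1.1,-0.2],2.6],[[-0.36,0.18,0.0],[0.0,0.0,0.0],2.6],[[-0.36,0.18,0.0],[0.0,0.0,0.0],2.6],[[-0.63,0.32,-0.05],[0.0,0.0,0.0],2.6],[[-0.63,0.32,-0.05],[0.0,0.0,0.0],2.6]]
[[[-0.63,0.32,-0.05],[0.0,0.0,0.0],2.6],[[-0.63,0.32,-0.05],[0.0,0.0,0.0],2.6],[[-0.63,0.32,-0.05],[0.0,0.0,0.0],2.6],[[-0.63,0.32,-0.05],[0.0,0.0,0.0],2.6]]
9 rows
```

Call:
apply_moves(
  increments=[
    [[-0.9, 0.45, 0.58], [0.5, 1.1, -0.2], 2.6],
    [[-0.36, 0.18, 0], [0, 0, 0], 2.6],
    [[-0.36, 0.18, 0], [0, 0, 0], 2.6],
    [[-0.4, 0.2, 0], [0, 0, 0], 2.6],
    [[-0.6, 0.3, -0.05], [0, 0, 0], 2.6],
  ],
)

```text
t: 15.08
eef_pos: [678.5, 68.2, 12.1]
tcp_rot: [-1.571, 0.47, -1.384]
ft_force: [0.4, -1.8, 0.3]
opening: 0.274
```

Call:
apply_moves(
  increments=[
    [[-0.63, 0.32, -0.05], [0, 0, 0], 2.6],
    [[-0.63, 0.32, -0.05], [0, 0, 0], 2.6],
    [[-0.63, 0.32, -0.05], [0, 0, 0], 2.6],
    [[-0.63, 0.32, -0.05], [0, 0, 0], 2.6],
    [[0, 0, 0], [0, 0, 0], 2.6],
  ],
)

```text
t: 15.7
eef_pos: [670.5, 98.3, 12.1]
tcp_rot: [-1.571, 0.47, -1.384]
ft_force: [0.8, -0.4, 0.3]
opening: 0.274
```

Run:
```python
from h import *
s=tool()[2];print(s['eef_pos'].round(1),s['tcp_rot'].round(3),s['joints'].round(2),s['ft_force'].round(1))
S[:]=[652.6,187.4]
for n in ('wrist','scene','side'):
    pose=tool();c=read_camera(n)
    if n=='wrist': cv2.imwrite('pics/w5.png',c['img'][:,:,::-1])
    for t in 'bottle seat'.split():
        for d in nets.mark_of(c,t)[:1]: print(n,t,toworld(d['point'],c,pose).round(1),round(d['confidence'],2))
plan([(tcp(pre(8),A,31.5,12),ori(A,27),8),(tcp(pre(-2),A,31.5,12),ori(A,27),2.5)],2.6)
```

```text
[670.5  98.3  12.1] [-1.571  0.47  -1.384] [-0.13  0.85  1.54  0.54  0.98 -0.67] [ 0.8 -0.4  0.3]
wrist bottle [665.4 131.4  -1.9] 0.63
wrist seat [ 5.760e+02  1.725e+02 -5.000e-01] 0.36
scene bottle [6.629e+02 1.288e+02 5.000e-01] 0.75
scene seat [653.1 186.5  -4.2] 0.55
side bottle [667.5 128.   -2.1] 0.88
side seat [652.9 189.2   1.7] 0.39
[[[-0.67,0.34,-0.02],[-0.0,-0.0,0.0],2.6],[[-0.67,0.34,-0.02],[-0.0,-0.0,0.0],2.6],[[-0.67,0.34,-0.02],[-0.0,-0.0,0.0],2.6],[[-0.67,0.34,-0.02],[-0.0,-0.0,0.0],2.6],[[-0.67,0.34,-0.01],[-0.0,-0.0,0.0],2.6]]
[[[-0.67,0.34,-0.01],[-0.0,-0.0,0.0],2.6],[[-0.67,0.34,-0.01],[-0.0,-0.0,0.0],2.6],[[-0.22,0.11,0.0],[0.0,0.0,0.0],2.6],[[-0.22,0.11,0.0],[0.0,0.0,0.0],2.6],[[-0.22,0.11,0.0],[0.0,0.0,0.0],2.6]]
[[[-0.22,0.11,0.0],[0.0,0.0,0.0],2.6]]
11 rows
```

View pics/w5.png

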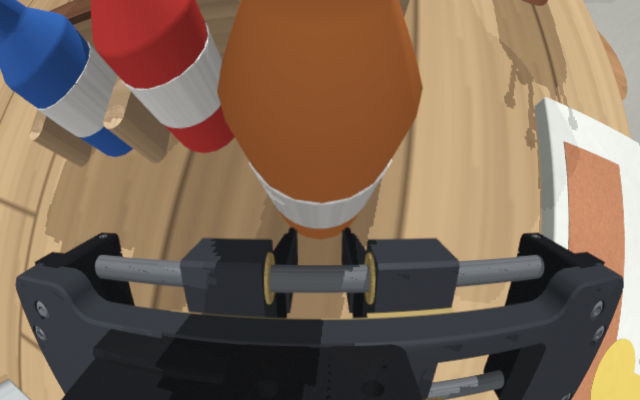

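Call:
apply_moves(
  increments=[
    [[-0.5, 0.25, -0.02], [0, 0, 0], 2.6],
    [[-0.5, 0.25, -0.02], [0, 0, 0], 2.6],
    [[-0.5, 0.25, -0.02], [0, 0, 0], 2.6],
    [[-0.5, 0.25, -0.02], [0, 0, 0], 2.6],
    [[0, 0, 0], [0, 0, 0], 2.6],
  ],
)

```text
t: 16.77
eef_pos: [665.6, 120.7, 12.2]
tcp_rot: [-1.57, 0.469, -1.385]
ft_force: [-0.4, 0.5, -0.1]
opening: 0.271
```

Run:
```python
from h import *
s=tool()[2];print(s['eef_pos'].round(1),s['joints'].round(2),s['ft_force'].round(1))
S[:]=[652.6,187.4]
for n in ('scene','side','scene','side'):
    pose=tool();c=read_camera(n)
    if n=='scene': cv2.imwrite('pics/sc6.png',cv2.resize(c['img'][80:280,250:500,::-1],None,fx=3,fy=3))
    for t in 'bottle seat red_bottle'.split():
        for d in nets.mark_of(c,t)[:1]: print(n,t,toworld(d['point'],c,pose).round(1),round(d['confidence'],2))
plan([(tcp(pre(8),A,31.5,12),ori(A,27),6),(tcp(pre(-2),A,31.5,12),ori(A,27),2.5)],2.6)
```

```text
[665.6 120.7  12.2] [-0.1   0.84  1.55  0.56  0.96 -0.66] [-0.4  0.5 -0.1]
scene bottle [660.5 149.7  -5. ] 0.64
scene seat [653.  184.9  -2.6] 0.49
scene red_bottle [572.4 170.8   3.2] 0.68
side bottle [661.9 152.6  -2.2] 0.77
side red_bottle [575.2 168.   -0.9] 0.6
scene bottle [659.7 150.   -0.8] 0.89
scene seat [653.4 187.2  -2.7] 0.44
scene red_bottle [577.1 172.1   3.2] 0.64
side bottle [662.  150.7  -1.9] 0.7
[[[-0.52,0.27,-0.01],[-0.0,-0.0,0.0],2.6],[[-0.52,0.27,-0.01],[-0.0,-0.0,0.0],2.6],[[-0.52,0.27,-0.01],[-0.0,-0.0,0.0],2.6],[[-0.52,0.27,-0.01],[-0.0,-0.0,0.0],2.6],[[-0.52,0.27,-0.01],[-0.0,-0.0,0.0],2.6]]
[[[-0.22,0.11,0.0],[0.0,0.0,0.0],2.6],[[-0.22,0.11,0.0],[0.0,0.0,0.0],2.6],[[-0.22,0.11,0.0],[0.0,0.0,0.0],2.6],[[-0.22,0.11,0.0],[0.0,0.0,0.0],2.6]]
9 rows
```

View pics/sc6.png

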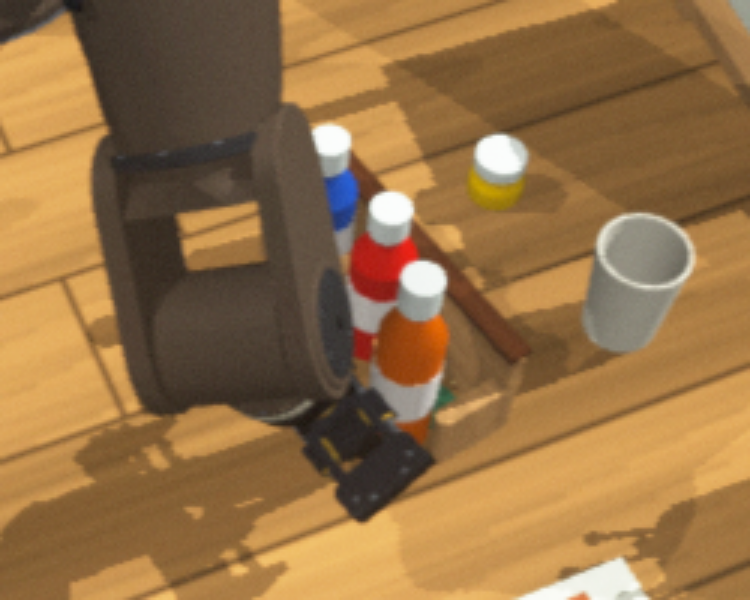

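The bottle is entering the bay upright at (410,350), with green of the seat still showing at (442,398), and the right divider is clear. By estimate the wrist link passes well short of the blue bottle. Continuing.

Call:
apply_moves(
  increments=[
    [[-0.5, 0.26, 0], [0, 0, 0], 2.6],
    [[-0.5, 0.26, 0], [0, 0, 0], 2.6],
    [[-0.5, 0.26, 0], [0, 0, 0], 2.6],
    [[-0.5, 0.26, 0], [0, 0, 0], 2.6],
    [[0, 0, 0], [0, 0, 0], 2.6],
  ],
)

```text
t: 18.2
eef_pos: [661.6, 143.7, 12.0]
tcp_rot: [-1.569, 0.468, -1.385]
ft_force: [0.4, -0.6, 0.5]
opening: 0.273
```

Run:
```python
from h import *
s=tool()[2];print(s['eef_pos'].round(1),s['joints'].round(2),s['ft_force'].round(1))
S[:]=[652.6,187.4]
for n in ('scene','side','scene','side'):
    pose=tool();c=read_camera(n)
    for t in 'bottle seat red_bottle'.split():
        for d in nets.mark_of(c,t)[:1]: print(n,t,toworld(d['point'],c,pose).round(1),round(d['confidence'],2))
plan([(tcp(pre(-1),A,31.5,12),ori(A,27),2.5)],2.6)
```

```text
[661.6 143.7  12. ] [-0.06  0.84  1.57  0.57  0.94 -0.64] [ 0.4 -0.6  0.5]
scene bottle [ 723.6 -203.6    1.5] 0.73
scene red_bottle [573.8 172.1   5.6] 0.57
side bottle [657.6 175.2  -2.8] 0.71
side seat [493.4 162.7  -1.1] 0.68
side red_bottle [575.2 170.3   1.9] 0.74
scene bottle [654.  172.8  -1.8] 0.64
scene red_bottle [574.  172.8   1.4] 0.96
side bottle [659.  174.2  -1.3] 0.98
side red_bottle [574.  170.2  -0.9] 0.6
[[[-0.22,0.11,-0.01],[-0.0,-0.0,0.0],2.6],[[-0.22,0.11,-0.01],[-0.0,-0.0,0.0],2.6],[[-0.22,0.11,-0.01],[-0.0,-0.0,0.0],2.6],[[-0.22,0.11,-0.01],[-0.0,-0.0,0.0],2.6],[[-0.22,0.11,-0.01],[-0.0,-0.0,0.0],2.6]]
[[[-0.22,0.11,-0.01],[-0.0,-0.0,0.0],2.6]]
6 rows
```

Call:
apply_moves(
  increments=[
    [[-0.22, 0.11, 0], [0, 0, 0], 2.6],
    [[-0.22, 0.11, 0], [0, 0, 0], 2.6],
    [[-0.22, 0.11, 0], [0, 0, 0], 2.6],
    [[-0.18, 0.09, 0], [0, 0, 0], 2.6],
    [[0, 0, 0], [0, 0, 0], 2.6],
  ],
)

```text
t: 19.62
eef_pos: [660.1, 152.6, 12.0]
tcp_rot: [-1.569, 0.468, -1.385]
ft_force: [-0.6, -0.4, -0.1]
opening: 0.273
```

Call:
apply_moves(
  increments=[
    [[-0.13, 0.07, 0], [0, 0, 0], 2.6],
    [[-0.13, 0.07, 0], [0, 0, 0], 2.6],
    [[0, 0, 0], [0, 0, 0], 2.6],
    [[0, 0, 0], [0, 0, 0], 2.6],
    [[0, 0, 0], [0, 0, 0], 2.6],
  ],
)

```text
t: 20.25
eef_pos: [659.6, 155.6, 12.0]
tcp_rot: [-1.569, 0.468, -1.385]
ft_force: [0.3, -1.7, 1.0]
opening: 0.272
```

Run:
```python
from h import *
s=tool()[2];print(s['eef_pos'].round(1),s['joints'].round(2),s['ft_force'].round(1))
S[:]=[652.6,187.4]
for n in ('scene','side','scene','side'):
    pose=tool();c=read_camera(n)
    for t in 'bottle red_bottle'.split():
        for d in nets.mark_of(c,t)[:1]: print(n,t,toworld(d['point'],c,pose).round(1),round(d['confidence'],2))
plan([(tcp(pre(0),A,31.5,12),ori(A,27),2.5)],2.6)
```

```text
[659.6 155.6  12. ] [-0.05  0.84  1.57  0.58  0.93 -0.63] [ 0.3 -1.7  1. ]
scene bottle [649.9 185.4  -0.7] 0.57
scene red_bottle [573.3 172.1   1.1] 0.67
side bottle [654.1 185.7  -2.2] 0.73
side red_bottle [575.2 171.4   0.9] 0.79
scene bottle [653.8 183.9  -1.3] 0.67
scene red_bottle [573.5 169.7   3.2] 0.86
side bottle [655.  187.   -2.1] 0.94
side red_bottle [5.730e+02 1.728e+02 2.000e-01] 0.66
[[[-0.09,0.05,-0.09],[-0.2,-0.1,0.2],2.6]]
1 rows
```

Force is still low, so I make 1 mm steps until the board answers.

Call:
apply_moves(
  increments=[
    [[-0.1, 0.05, 0], [0, 0, 0], 2.6],
    [[-0.1, 0.05, 0], [0, 0, 0], 2.6],
    [[0, 0, 0], [0, 0, 0], 2.6],
    [[0, 0, 0], [0, 0, 0], 2.6],
    [[0, 0, 0], [0, 0, 0], 2.6],
  ],
)

```text
t: 21.48
eef_pos: [659.5, 156.8, 12.0]
tcp_rot: [-1.568, 0.466, -1.385]
ft_force: [0.2, -2.7, -0.6]
opening: 0.273
```

Call:
apply_moves(
  increments=[
    [[-0.1, 0.05, 0], [0, 0, 0], 2.6],
    [[-0.05, 0.02, 0], [0, 0, 0], 2.6],
    [[0, 0, 0], [0, 0, 0], 2.6],
    [[0, 0, 0], [0, 0, 0], 2.6],
    [[0, 0, 0], [0, 0, 0], 2.6],
  ],
)

```text
t: 22.1
eef_pos: [659.6, 157.0, 12.0]
tcp_rot: [-1.567, 0.463, -1.384]
ft_force: [0.2, -3.5, 0.1]
opening: 0.275
```

The bottle no longer moves and the force has risen to 3.5 N, so it is against the back board. Backing straight out.

Call:
apply_moves(
  increments=[
    [[0.5, -0.25, 0], [0, 0, 0], 2.6],
    [[1.3, -0.65, 0], [0, 0, 0], 2.6],
    [[2.2, -1.1, 0], [0, 0, 0], 2.6],
    [[3, -1.6, 0], [0, 0, 0], 2.6],
    [[3, -1.6, 0], [0, 0, 0], 2.6],
  ],
)

```text
t: 22.72
eef_pos: [680.8, 41.8, 13.7]
tcp_rot: [-1.567, 0.465, -1.382]
ft_force: [0.4, -0.9, 0.8]
opening: 0.274
```

Call:
apply_moves(
  increments=[
    [[2, -3, 0], [0, 0, 0], 2.6],
    [[1, -4, 0], [0, 0, 0], 2.6],
    [[0, -4.5, 0], [0, 0, 0], 2.6],
    [[0, -4.5, 0], [0, 0, 0], 2.6],
    [[0, 0, 0], [0, 0, 0], 2.6],
  ],
)

```text
t: 23.35
eef_pos: [698.9, -70.7, 146.3]
tcp_rot: [-1.569, 0.464, -1.392]
ft_force: [-0.1, 0.4, -0.7]
opening: 0.274
```

Run:
```python
from h import *
s=tool()[2];print(s['t'],s['eef_pos'].round(1),s['ft_force'].round(1))
for n in ('scene','side','wrist'):
    pose=tool();c=read_camera(n)
    if n!='wrist':cv2.imwrite(f'pics/f{n}.png',cv2.resize(c['img'][80:280,250:500,::-1] if n=='scene' else c['img'][80:280,180:430,::-1],None,fx=2.4,fy=2.4))
    for t in 'bottle seat blue_bottle red_bottle pot_yellow pot_green water_jar brush knife'.split():
        for d in nets.mark_of(c,t)[:1]: print(n,t,toworld(d['point'],c,pose).round(1),round(d['confidence'],2))
a,b=[cv2.imread(f'pics/f{n}.png') for n in ('scene','side')]
cv2.imwrite('pics/f.png',cv2.resize(np.hstack([a,b]),(800,320)))
```

```text
23.35 [698.9 -70.7 146.3] [-0.1  0.4 -0.7]
scene bottle [652.1 184.7  -2.3] 0.68
scene blue_bottle [488.5 158.2  -2.1] 0.76
scene red_bottle [572.  172.5   1.9] 0.74
scene pot_yellow [474.  339.9  -1.9] 0.62
scene pot_green [ 721.7 -204.9    1.9] 0.9
scene water_jar [638.8 364.9  -5.3] 0.84
scene brush [ 672.9 -318.8   -3.2] 0.87
scene knife [472.8 345.5  -7.5] 0.47
side bottle [ 6.564e+02  1.849e+02 -2.000e-01] 0.85
side seat [ 722.3 -203.2   -1.3] 0.2
side blue_bottle [494.3 159.1  -4.2] 0.61
side red_bottle [5.741e+02 1.723e+02 5.000e-01] 0.97
side pot_yellow [479.5 340.8   4.5] 0.56
side pot_green [ 720.8 -207.6   -2.2] 0.74
side water_jar [643.6 370.3  -2.2] 0.73
side brush [ 669.3 -314.5   -5.9] 0.64
side knife [ 396.  -203.6    1.7] 0.92
wrist bottle [655.3 188.6  -1.1] 0.71
wrist blue_bottle [495.1 154.2  -2.5] 0.56
wrist red_bottle [575.3 173.7   1.4] 0.57
```

View pics/f.png

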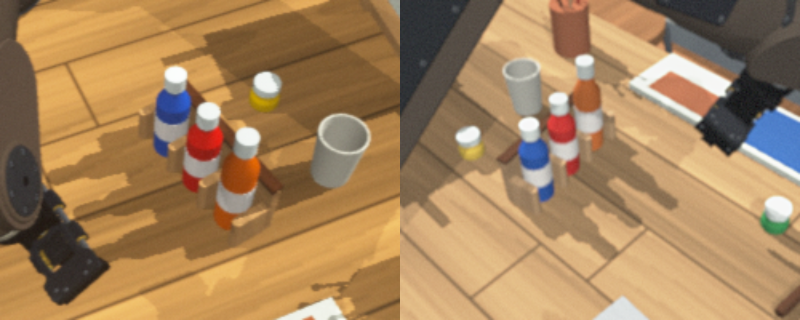

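The orange bottle stands upright in the third bay in line with red and blue, at (238,185) in the left picture and (588,105) in the right. It is a few millimetres from the seat point, the hand is clear and the other things are in place. Handing in.

```bash
python3 -c "
from cell import env
print(env.job_done())"
```

```text
the job is handed in; nothing more can be done
None
```

The orange bottle stands upright in the empty bay against the back board, the hand is clear, and the job was handed in at about 23.5 s of the 64 s allowed. I pushed it low with the tips of the partly open fingers, the tool tilted away from it. The first push went to a point in front of the bay. I then turned the hand behind the bottle and pushed straight in, ending with 1 mm steps until it stopped.

**Position:** The last three views put its centre at about (654.6, 186.1) mm, and earlier looks put the seat at about (652.6, 187.4) mm. That is roughly 2–3 mm apart, against the 13 mm allowed. Single views differed by about 4 mm. The seat could not be re-measured at the end because the bottle covers it.

**Force:** The wrist force read no more than about 5 N in any check, and 3.5 N against the board. It was only read between moves, so brief peaks would not have shown.

**Other things:** The two bottles, both pots, the cup, the brush and the knife were all found within 8 mm of their starting places, which is about the error of the measurement. In the last round:
- The scene camera reported the knife where the yellow pot stands, with low confidence (0.47). I took this as false, because the side camera found it in place at 0.92.
- The side camera reported the seat where the green pot stands (confidence 0.20), also false.

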